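Cull the snapped counting chambers

TASK

Find the two of the five glass counting chambers in the black press-to-tip tray that have had their front end snapped off, and cull them without picking them up: press gently on the far end, over the relief, so that the front tips up over the lip, and slide the glass out across the step until it lies flat and wholly inside the steel discard pan, never pressing hard. Leave the three whole chambers lying in their bays and do not disturb the other things on the bench.

Things in the scene. Friction and masses are not known exactly. Their poses are not given: they have to be found in the camera images.
- tray: black press-to-tip tray, fixed, 89 (x) x 207 (y) x 12 mm high; origin: centre of its underside; its -x side, the front, faces the pan. Five bays 35 mm wide lie side by side, centred at y = -80, -40, 0, 40, 80 mm; a chamber lies along x in each, centred near x = 0. Dividers are 5 mm wide, top z = 12 mm beside the deck, 10.5 mm beside the relief. No finger fits beside or behind a seated chamber
- tray_deck (a point): middle of the far edge of the tray's deck (tray x = +8, y = 0, z = 8 mm). The smooth deck, top z = 8 mm, carries the glass from tray x = -40 to +8 mm; behind this edge the glass overhangs the relief. Glass slides easily on deck, lip and pan (friction about 0.22), and grips better under a fingertip (0.6 or more)
- tray_relief (a point): middle of the tray's relief at the height of a seated chamber's top (tray x = +27, y = 0, z = 13.5 mm). The relief runs the tray's width from x = +8 to +39 mm, floor z = 3 mm, 5 mm below the deck. Pressing the glass in its bay at this x rocks it on the deck's edge and lifts its front end by about 7 mm. Behind it the back wall, x = 39 to 44 mm, 12 mm high
- tray_lip (a point): middle of the crest of the tray's front lip (tray x = -42.5, y = 0, z = 12 mm): a rounded bar 5 mm thick, 4 mm higher than the deck, which stops glass that is not tipped. A whole chamber, lying centred, can slide only 1.5 to 3 mm to the lip. A broken one has lost 5 to 14 mm of its front (-x) end, on a slant, and can slide 6 mm or more. The pan's floor is 3 mm lower than this crest
- pan: stainless discard pan on rubber feet, fixed, 100 (x) x 216 (y) mm; origin: on the worktop under its centre; axes parallel to the tray's. The floor's top is at z = 9 mm. 3 mm walls up to z = 21 mm on both y sides and on the -x side (inner face at x = -47 mm); the +x side (x = +50 mm) is open and stands 1 to 4 mm in front of the tray's lip
- chamber_a: one of the five glass counting chambers (thick microscope slides with an H-shaped moat); a whole one is 76 x 32 x 5.5 mm, about 35 g. Origin: centre of the underside of the whole 76 mm outline, broken or not; x along its length, towards the tray's back wall; z up. Which two are broken is not told: look at it, or feel how far it slides in its bay
- chamber_b: one of the five glass counting chambers (thick microscope slides with an H-shaped moat); a whole one is 76 x 32 x 5.5 mm, about 35 g. Origin: centre of the underside of the whole 76 mm outline, broken or not; x along its length, towards the tray's back wall; z up. Which two are broken is not told: look at it, or feel how far it slides in its bay
- chamber_c: one of the five glass counting chambers (thick microscope slides with an H-shaped moat); a whole one is 76 x 32 x 5.5 mm, about 35 g. Origin: centre of the underside of the whole 76 mm outline, broken or not; x along its length, towards the tray's back wall; z up. Which two are broken is not told: look at it, or feel how far it slides in its bay
- chamber_d: one of the five glass counting chambers (thick microscope slides with an H-shaped moat); a whole one is 76 x 32 x 5.5 mm, about 35 g. Origin: centre of the underside of the whole 76 mm outline, broken or not; x along its length, towards the tray's back wall; z up. Which two are broken is not told: look at it, or feel how far it slides in its bay
- chamber_e: one of the five glass counting chambers (thick microscope slides with an H-shaped moat); a whole one is 76 x 32 x 5.5 mm, about 35 g. Origin: centre of the underside of the whole 76 mm outline, broken or not; x along its length, towards the tray's back wall; z up. Which two are broken is not told: look at it, or feel how far it slides in its bay
- sample_tube: 30 ml sample tube with a white cap, diameter 29, height 75 mm, standing loose on the bench beside the tray and pan; origin: centre of its foot
- click_counter: hand tally counter, 48 x 51 x 36 mm, loose on the bench beside the pan; origin: centre of its underside
- pen: blue and white pen, 143 mm long along y, 11 mm thick, lying loose beside the tray; origin: centre of its underside
Things that resemble listed ones, but are neither listed nor needed, are in the scene too. Leave any turquoise look-alike of the chamber_b alone.

How it is judged:
At the end, for the whole second after the job is handed in: both broken chambers lie flat (within 0.05 rad) on the floor of the discard pan, at rest, wholly inside it (centre no more than 14 mm from the pan's centre towards the open side), and the three whole ones lie flat in their bays within 8 mm of where they started (x of chamber_b in the frame of pan between -0.024 and 0.014 m and y of chamber_b in the frame of pan between -0.1 and 0.1 m and z of chamber_b in the frame of pan between 0.006 and 0.0125 m and angle between each of chamber_b, chamber_e's own z axis and vertical below 0.05 rad and linear speed of each of chamber_b, chamber_e below 0.01 m/s and x of chamber_e in the frame of pan between -0.024 and 0.014 m and y of chamber_e in the frame of pan between -0.1 and 0.1 m and z of chamber_e in the frame of pan between 0.006 and 0.0125 m and distance of each of chamber_a, chamber_c, chamber_d from where it was at the start of the episode below 0.008 m and angle between each of chamber_a, chamber_c, chamber_d's own z axis and vertical below 0.04 rad); the robot touches nothing.
It fails at once if a broken chamber is picked up (origin more than 40 mm above the worktop) or turned on edge (height (world z) of any of chamber_b, chamber_e above 0.04 m or angle between any of chamber_b, chamber_e's own z axis and vertical above 0.6 rad).
It fails at once if a chamber is pressed with more than 60 N (contact force between the fingers and chamber_b above 60 N or contact force between the fingers and chamber_e above 60 N or contact force between the fingers and chamber_a above 60 N or contact force between the fingers and chamber_c above 60 N or contact force between the fingers and chamber_d above 60 N).
It fails at once if a whole chamber is dragged out of place by more than 12 mm (distance of any of chamber_a, chamber_c, chamber_d from where it was at the start of the episode above 0.012 m).
It fails at once if one of the other things is shifted by more than 20 mm or knocked over (distance of any of sample_tube, click_counter, pen from where it was at the start of the episode above 0.02 m or angle between sample_tube's own z axis and vertical above 0.3 rad).
It also fails if it takes over 69 s, if anything falls off the work surface, if the arm or the gripper's body presses on something with over 40 N, if the wrist force passes 120 N, or if a joint passes its speed limit or range.

ROBOT

A 6-joint arm with a two-finger parallel gripper is mounted at the origin on a cart in front of the work surface, level with it; the furniture and walls round the work are solid. World frame = base frame: x ahead of the robot, y to its left, z up, the work surface at z = 0. Lengths are in m, angles in rad, forces in N, time in s.
With the tool pointing down it reaches from about 0.375 to 0.9 m from the base axis. Payload 3.1 kg.
Tool frame: the origin (TCP) lies between the finger pads; the fingertips stand 11 mm ahead of it and the grasp point (between the pads) lies 8 mm behind it; z points along the fingers, y is the line along which they close (so a half turn about z gives the same grasp; the last joint's range is limited). The gripper opens to 87 mm and grips with 3 to 60 N. Pads are 19 mm wide; open, the fingers measure 117 mm over their backs; the gripper's body (75 mm by 190 mm) begins 51 mm behind the grasp point.
Start: joints at [1.121, 0.527, 1.433, -0, 1.181, -0.178], TCP at [0.168, 0.602, 0.234] pointing down, gripper open.
Joint ranges: [-3.08, 3.08], [-0.75, 2.2], [0.22, 2.44], [-1.43, 4.57], [0, 2.65], [-2.85, 2.85]. Speed limits (rad/s): [2.79, 2.79, 3.14, 3.14, 3.14, 3.14].

INTERFACE

Orientations are given as a unit quaternion [x, y, z, w].
In Python, from rig import get_obs, camera, hand_in gives the robot as it stands.
- The arm moves only by the shell command python3 -m pendant 'ROWS' [FORCE]. ROWS is JSON, a list that holds one entry, the list of rows, each a list of 7 numbers: the shift along the tool's x, y, z in m, then the turn, a rotation vector about the tool's x, y, z in degrees, then the opening, from 0 (shut) to 1 (fully open). In form: [[[x, y, z, ax, ay, az, fingers], ...]]. A call has exactly 5 rows; each row shifts and turns the commanded pose from where the row before left it, along the tool's axes as they then stand; what a row does not reach is not made up. A row lasts 1/8 s, in which the tool goes at most 62.5 mm and 10.7 degrees, less where a joint would pass 70% of its speed; a pose out of reach is approached as far as the arm can. A call with a gripper value outside its range is refused whole. The fingers move at their own pace and stop on an object; FORCE is the grip in N (left out, the last holds). Time passes only in rows, so rows that do not move let the fingers close, or fill a call up. It gives the time, the measured TCP pose, the force, the opening and the grip force at its end, in the units of the state.
- get_obs(): the state, without advancing time (a new reading comes with each control period).
- camera(name): name is "scene" or "side" or "wrist"; returns a dict with "img" (384x512x3 uint8, red, green, blue), "intrinsics" (3x3 intrinsics, pixels), "R" (3x3) and "t" (3): a world point X has camera coordinates R X + t; the wrist camera has in their place "T_tool_cam" (4x4, takes a point from camera to tool coordinates, whose origin is the TCP and whose axes are the flange's). Camera axes: x right, y down, z forward; pixel columns grow to the right and rows downward; lengths in m; the calibration is good to about 2 mm. A picture is of the moment at which its call begins: read the wrist's pose just before it. There is no depth.
- hand_in(): hands the job in; it is judged then, once.
The state is a dict: "time": time; "q": joint angles; "joint_velocities": joint speeds; "joint_torque": joint torques, N m; "position": TCP position; "tool_rot": TCP orientation; "ft_force": force on the tool from outside, world axes, zero at the start; "moment": the same for the moment, N m; "grip_width": finger opening in m; "grip_force": force on a finger pad.
Only numpy, scipy, OpenCV 4.12 (cv2) and the standard library are available. Lean on these libraries where they do the work, as an engineer would, in place of code of your own. Each camera call takes 0.05 s, during which the arm holds its last target. There are 200 camera calls.

## Working session

There is one attempt and no reset: what is moved stays moved. The work goes in short steps, Python scripts to look and compute and a shell command to move; the robot and the scene stay as the last step left them, time stands still between calls to the robot, and variables do not carry over. Pictures are saved under pics/ and viewed, at most 10 in all, crops included, and the job is handed in when it is done.

```bash
mkdir -p pics; python3 - <<'E'
from rig import get_obs,camera
import cv2,numpy as np,pickle
o=get_obs();print(o)
d={}
for n in("scene","side","wrist"):
    c=camera(n);d[n]=c;print(n,{k:np.round(v,4).tolist() for k,v in c.items() if k!='img'})
    cv2.imwrite(f"pics/{n}0.png",c['img'][:,:,::-1])
pickle.dump((o,d),open('s0.pkl','wb'))
E
```

```text
{'time': 0.0, 'q': array([ 1.12050451e+00,  5.28481809e-01,  1.43392928e+00, -3.03032424e-05,
        1.18136049e+00, -1.78469559e-01]), 'joint_velocities': array([ 0.00058191,  0.00015356, -0.00126445,  0.00123317, -0.00012491,
        0.00245429]), 'joint_torque': array([ 9.95518967e-04, -4.40037167e+01, -1.76589149e+01,  6.33549783e-02,
        5.83472766e-02, -1.29342466e-04]), 'position': array([0.16744896, 0.60140718, 0.2325534 ]), 'tool_rot': array([ 1.35487301e-01,  9.90778484e-01, -1.04039926e-03, -3.23567986e-04]), 'ft_force': array([ 0.43500451, -0.27285997, -1.38972467]), 'moment': array([-0.00044665,  0.01732378, -0.01539283]), 'grip_force': 0.0, 'grip_width': 0.08720193301963479}
scene {'intrinsics': [[470.5134, 0.0, 251.2448], [0.0, 470.5134, 193.241], [0.0, 0.0, 1.0]], 'R': [[0.8868, -0.4616, 0.0232], [-0.1895, -0.4088, -0.8927], [0.4216, 0.7873, -0.45]], 't': [-0.3416, 0.2663, 0.4379]}
side {'intrinsics': [[389.1324, 0.0, 256.7675], [0.0, 389.1324, 191.1907], [0.0, 0.0, 1.0]], 'R': [[-0.9717, -0.236, 0.0112], [-0.1287, 0.4889, -0.8628], [0.1981, -0.8398, -0.5054]], 't': [0.6051, -0.039, 1.1187]}
wrist {'intrinsics': [[265.0322, 0.0, 254.1206], [0.0, 265.0322, 193.556], [0.0, 0.0, 1.0]], 'T_tool_cam': [[0.0026, -0.9533, -0.3021, 0.084], [1.0, 0.0026, 0.0006, 0.0002], [0.0002, -0.3021, 0.9533, -0.1508], [0.0, 0.0, 0.0, 1.0]]}
```

View pics/scene0.png

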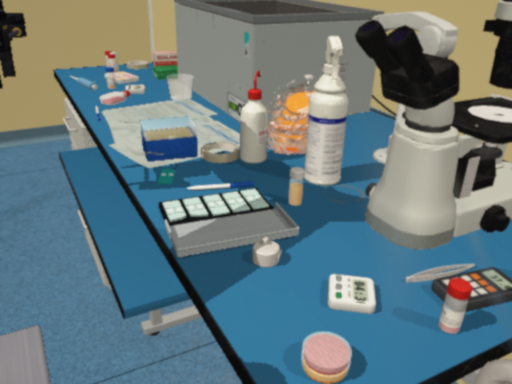

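View pics/wrist0.png

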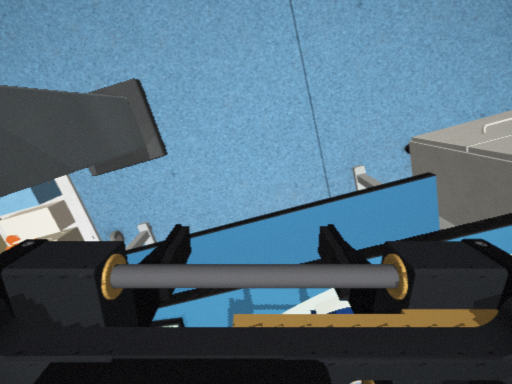

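The scene view shows the tray with five chambers at about (160-270, 190-222) px. In front of it is the pan at (165-298, 205-255), with the tube at (296,186), the counter at (266,250) and the pen at (218,186). The wrist view sees only the bench edge and floor.

```bash
cat > h.py <<'E'
import numpy as np,cv2,pickle
from scipy.spatial.transform import Rotation as Ro
def wpose(o,c):
    T=np.eye(4);T[:3,:3]=Ro.from_quat(o['tool_rot']).as_matrix();T[:3,3]=o['position']
    M=np.linalg.inv(T@np.array(c['T_tool_cam']));return M[:3,:3],M[:3,3]
def cast(c,uv,z,Rt=None):
    R,t=Rt if Rt is not None else (np.array(c['R']),np.array(c['t']))
    uv=np.atleast_2d(uv).astype(float)
    d=np.c_[uv,np.ones(len(uv))]@np.linalg.inv(c['intrinsics']).T@R
    C=-R.T@t
    return C+d*((z-C[2])/d[:,2])[:,None]
def proj(c,X,Rt=None):
    R,t=Rt if Rt is not None else (np.array(c['R']),np.array(c['t']))
    p=(np.atleast_2d(X)@R.T+t)@np.array(c['intrinsics']).T
    return p[:,:2]/p[:,2:]
E
python3 - <<'E'
from h import *
o,d=pickle.load(open('s0.pkl','rb'))
a=d['scene']['img'][160:280,140:320,::-1];b=d['side']['img'][:,:,::-1]
cv2.imwrite('pics/sc1.png',cv2.resize(a,None,fx=4,fy=4,interpolation=cv2.INTER_CUBIC))
print(cast(d['scene'],[(160,205),(262,187),(272,203),(298,230),(182,254),(165,222),(296,200),(266,262)],0.012).round(3))
cv2.imwrite('pics/side0.png',b)
E
```

```text
[[0.39  0.389 0.012]
 [0.606 0.376 0.012]
 [0.59  0.305 0.012]
 [0.581 0.197 0.012]
 [0.371 0.214 0.012]
 [0.378 0.323 0.012]
 [0.639 0.296 0.012]
 [0.482 0.136 0.012]]
```

View pics/sc1.png

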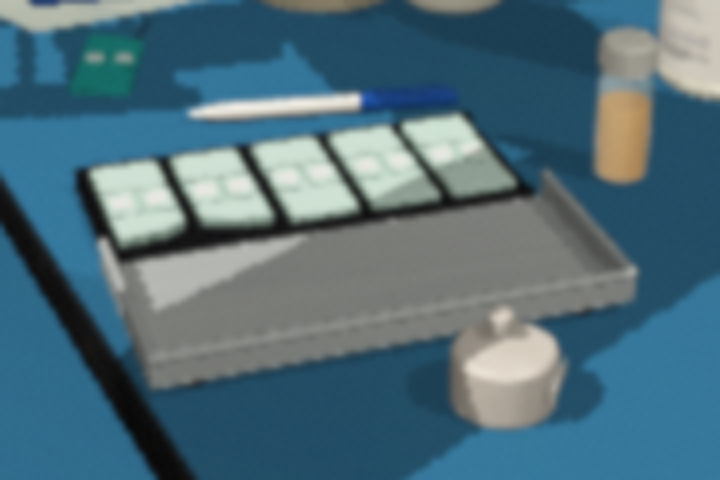

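View pics/side0.png

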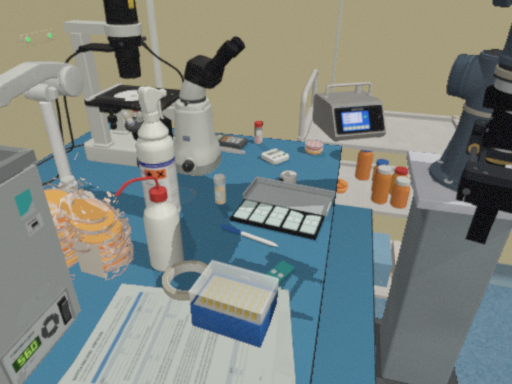

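The front (−x) ends of the two leftmost bays in the scene crop look slanted, at (155,240) and (235,222). I need a closer look from the wrist camera, so I'll work out that move.

```bash
cat >> h.py <<'E'
def rows(o,dw,yawdeg,n):
    "rows for world shift dw and world yaw (deg), n equal rows; tool assumed down"
    R=Ro.from_quat(o['tool_rot']).as_matrix();out=[]
    for i in range(n):
        s=R.T@(np.array(dw)/n);out.append([round(float(v),4) for v in s]+[0,0,round(-yawdeg/n,2)])
        R=R@Ro.from_rotvec([0,0,np.radians(-yawdeg/n)]).as_matrix()
    return out
E
python3 - <<'E'
from h import *
o,d=pickle.load(open('s0.pkl','rb'))
for r in rows(o,np.array([.49,.27,.25])-o['position'],-79,10):print(r)
E
```

```text
[-0.04, -0.0233, -0.0017, 0, 0, 7.9]
[-0.0428, -0.0176, -0.0017, 0, 0, 7.9]
[-0.0448, -0.0115, -0.0017, 0, 0, 7.9]
[-0.0459, -0.0052, -0.0017, 0, 0, 7.9]
[-0.0462, 0.0011, -0.0017, 0, 0, 7.9]
[-0.0456, 0.0075, -0.0017, 0, 0, 7.9]
[-0.0442, 0.0137, -0.0017, 0, 0, 7.9]
[-0.0419, 0.0196, -0.0017, 0, 0, 7.9]
[-0.0388, 0.0252, -0.0017, 0, 0, 7.9]
[-0.035, 0.0303, -0.0017, 0, 0, 7.9]
```

```bash
python3 -m pendant '[[[-0.04,-0.0233,-0.0017,0,0,7.9,0],[-0.0428,-0.0176,-0.0017,0,0,7.9,0],[-0.0448,-0.0115,-0.0017,0,0,7.9,0],[-0.0459,-0.0052,-0.0017,0,0,7.9,0],[-0.0462,0.0011,-0.0017,0,0,7.9,0]]]' 20
python3 -m pendant '[[[-0.0456,0.0075,-0.0017,0,0,7.9,0],[-0.0442,0.0137,-0.0017,0,0,7.9,0],[-0.0419,0.0196,-0.0017,0,0,7.9,0],[-0.0388,0.0252,-0.0017,0,0,7.9,0],[-0.035,0.0303,-0.0017,0,0,7.9,0]]]'
python3 -m pendant '[[[0,0,0,0,0,0,0],[0,0,0,0,0,0,0],[0,0,0,0,0,0,0],[0,0,0,0,0,0,0],[0,0,0,0,0,0,0]]]'
python3 - <<'E'
from h import *
from rig import *
o=get_obs();c=camera('wrist');pickle.dump((o,c),open('w1.pkl','wb'));cv2.imwrite('pics/w1.png',cv2.resize(c['img'][:,:,::-1],(800,600)))
E
```

```text
time: 0.78
position: [0.3298, 0.4351, 0.2419]
tool_rot: [0.464, 0.886, -0.0, -0.0]
ft_force: [0.4, -0.1, 0.0]
grip_width: 0.0454
grip_force: 0.0
time: 1.4
position: [0.4911, 0.2693, 0.2504]
tool_rot: [0.736, 0.677, -0.0, -0.0]
ft_force: [-0.2, 0.4, 0.5]
grip_width: 0.0017
grip_force: 0.0
time: 2.02
position: [0.4898, 0.2712, 0.2506]
tool_rot: [0.734, 0.679, 0.0, -0.0]
ft_force: [0.2, 0.4, 0.4]
grip_width: 0.0008
grip_force: 0.0
```

View pics/w1.png

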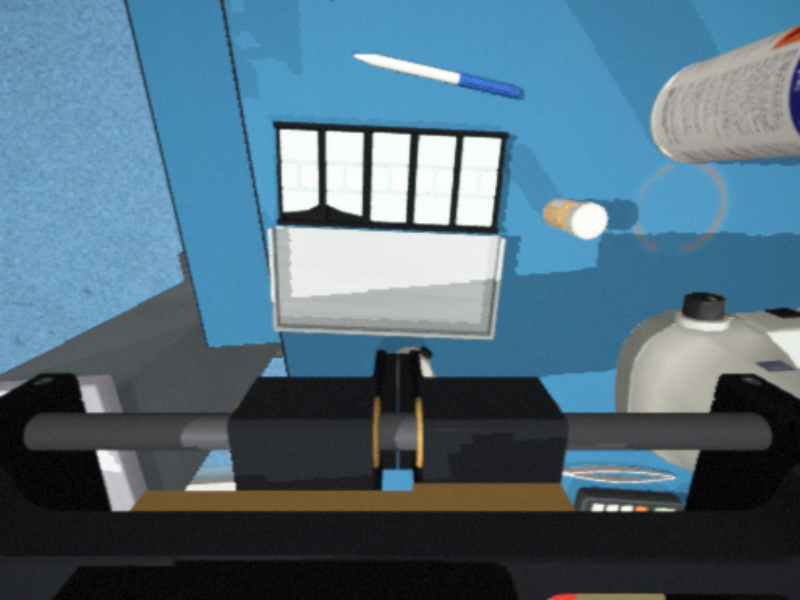

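This settles it: bays 1 and 2 on the robot's side, at (300,175) and (345,175), have slanted front ends at (300,215) and (345,212). The other three are whole. Next I measure the tray's pose, the two glasses and their heights, using this view and the scene view.

```bash
python3 - <<'E'
from h import *
o,c=pickle.load(open('w1.pkl','rb'));Rt=wpose(o,c)
im=c['img'].astype(int);h=im.max(2)
roi=np.zeros(h.shape,bool);roi[70:155,165:335]=1
dark=((h<45)&roi).astype(np.uint8);n,l,s,_=cv2.connectedComponentsWithStats(dark);k=1+np.argmax(s[1:,4])
cn,_=cv2.findContours((l==k).astype(np.uint8),cv2.RETR_EXTERNAL,2);hull=cv2.convexHull(max(cn,key=cv2.contourArea))
q=cv2.approxPolyDP(hull,6,True)[:,0]
print('tray px',q.tolist());P=cast(c,q,.012,Rt);print(P.round(4))
g=((im.min(2)>150)&roi&(np.arange(384)[:,None]<142)).astype(np.uint8);n,l,s,_=cv2.connectedComponentsWithStats(g)
print("glass")
for k in range(1,n):
    if s[k,4]>300:
        cn,_=cv2.findContours((l==k).astype(np.uint8),cv2.RETR_EXTERNAL,2)
        q=cv2.approxPolyDP(cv2.convexHull(cn[0]),4,True)[:,0];print(q.tolist(),cast(c,q,.0135,Rt)[:,:2].round(4).tolist())
# scene
o0,d=pickle.load(open('s0.pkl','rb'));sc=d['scene'];im=sc['img'].astype(int)
m=(im.min(2)>130);roi=np.zeros(m.shape,bool);roi[186:226,158:275]=1
h=im.max(2);dk=((h<45)&roi).astype(np.uint8)
n,l,s,_=cv2.connectedComponentsWithStats(dk);k=1+np.argmax(s[1:,4])
cn,_=cv2.findContours((l==k).astype(np.uint8),cv2.RETR_EXTERNAL,2)
q2=cv2.approxPolyDP(cv2.convexHull(max(cn,key=cv2.contourArea)),4,True)[:,0]
print('scene tray',q2.tolist(),cast(sc,q2,.012).round(4).tolist())
# two-view triangulation: match each wrist corner to nearest scene corner
for a,p in zip(cv2.approxPolyDP(hull,6,True)[:,0],P):
    b=min(q2,key=lambda b:np.linalg.norm(cast(sc,[b],.012)[0]-p))
    P1=np.array(c['intrinsics'])@np.c_[Rt[0],Rt[1]];P2=np.array(sc['intrinsics'])@np.c_[sc['R'],sc['t']]
    X=cv2.triangulatePoints(P1,P2,a.astype(float),b.astype(float));print('tri',(X[:3]/X[3]).T.round(4))
E
```

```text
tray px [[176, 79], [324, 86], [317, 148], [179, 142]]
[[0.3932 0.4021 0.012 ]
 [0.5933 0.3781 0.012 ]
 [0.5834 0.2944 0.012 ]
 [0.3837 0.3182 0.012 ]]
glass
[[202, 84], [203, 130], [182, 135], [179, 83]] [[0.4278, 0.393], [0.421, 0.3325], [0.39, 0.3278], [0.3969, 0.3967]]
[[209, 84], [232, 85], [231, 137], [209, 130]] [[0.4373, 0.3923], [0.4683, 0.3887], [0.4598, 0.3197], [0.4295, 0.3319]]
[[262, 86], [259, 141], [237, 140], [239, 85]] [[0.5088, 0.3844], [0.4996, 0.311], [0.468, 0.3148], [0.4778, 0.388]]
[[289, 87], [287, 141], [265, 141], [268, 87]] [[0.5454, 0.3803], [0.5399, 0.308], [0.5082, 0.3104], [0.5169, 0.3825]]
[[320, 89], [314, 141], [292, 141], [297, 88]] [[0.5875, 0.3746], [0.5788, 0.305], [0.5471, 0.3074], [0.5562, 0.3782]]
scene tray [[272, 207], [170, 224], [185, 209], [205, 205]] [[0.5815, 0.2909, 0.012], [0.3841, 0.3128, 0.012], [0.4277, 0.354, 0.012], [0.468, 0.3529, 0.012]]
tri [[ 0.4266  0.39   -0.0013]]
tri [[ 0.624   0.373  -0.0393]]
tri [[0.5836 0.2942 0.0099]]
tri [[0.3848 0.3173 0.0096]]
```

```bash
python3 -m pendant '[[[0.0213,-0.0173,0.0411,0,0,0,0],[0.0213,-0.0173,0.0411,0,0,0,0],[0.0213,-0.0173,0.0411,0,0,0,0],[0.0213,-0.0173,0.0411,0,0,0,0],[0.0213,-0.0173,0.0411,0,0,2.3,0]]]'
python3 -m pendant '[[[0,0,0,0,0,0,0],[0,0,0,0,0,0,0],[0,0,0,0,0,0,0],[0,0,0,0,0,0,0],[0,0,0,0,0,0,0]]]'
python3 - <<'E'
from h import *
from rig import *
o=get_obs();c=camera('wrist');Rt=wpose(o,c)
C=np.array([.4884,.3482]);ux=np.array([.117,.993]);uy=np.array([-.993,.117])
d=o['position'][:2]-C;print('tray xy mm',d@ux*1e3,d@uy*1e3,o['position'],o['ft_force'])
im=cv2.resize(c['img'][:,:,::-1],(800,600));cv2.imwrite('pics/w2.png',im)
E
```

```text
time: 2.7
position: [0.4124, 0.3847, 0.0439]
tool_rot: [0.749, 0.663, 0.001, 0.0]
ft_force: [-0.1, 0.6, 0.5]
grip_width: 0.0002
grip_force: 0.0
time: 3.32
position: [0.4134, 0.3835, 0.046]
tool_rot: [0.748, 0.663, 0.001, 0.0]
ft_force: [0.2, 0.2, 1.2]
grip_width: 0.0005
grip_force: 0.0
tray xy mm 26.261733656264166 78.63590412353275 [0.41336751 0.38348755 0.04595186] [0.15938619 0.15512698 1.21814069]
```

View pics/w2.png

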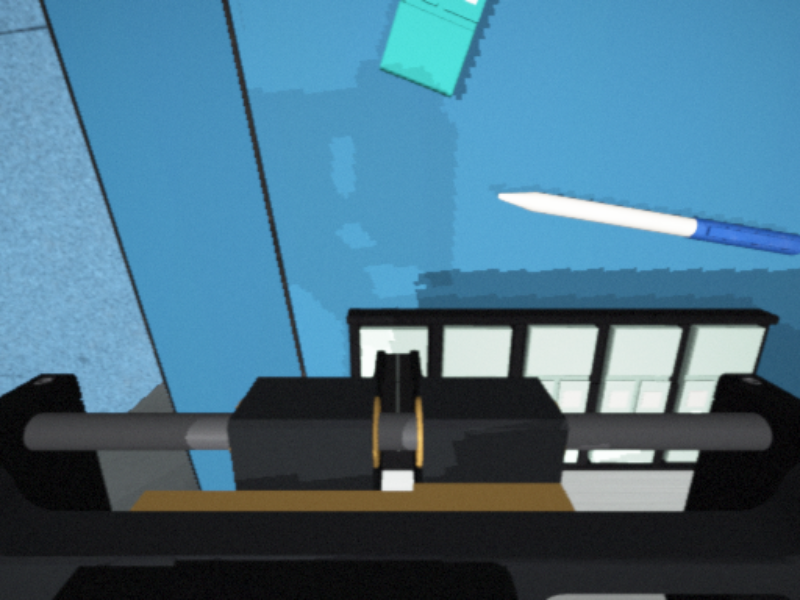

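The fingers at (398,365) are centred over the rear of the bay 1 glass. I'll descend in small steps.

```bash
python3 -m pendant '[[[0,0,0.008,0,0,0,0],[0,0,0.006,0,0,0,0],[0,0,0.002,0,0,0,0],[0,0,0,0,0,0,0],[0,0,0,0,0,0,0]]]'
python3 -m pendant '[[[0,0,0.001,0,0,0,0],[0,0,0.001,0,0,0,0],[0,0,0.001,0,0,0,0],[0,0,0.001,0,0,0,0],[0,0,0,0,0,0,0]]]'
```

```text
time: 4.0
position: [0.4126, 0.3837, 0.029]
tool_rot: [0.748, 0.663, 0.0, 0.0]
ft_force: [-0.2, -0.5, -0.1]
grip_width: 0.0008
grip_force: 0.0
time: 4.62
position: [0.4126, 0.3836, 0.025]
tool_rot: [0.748, 0.663, -0.0, -0.0]
ft_force: [0.1, -0.1, 0.0]
grip_width: 0.0005
grip_force: 0.0
```

```bash
for i in 1 ; do python3 -m pendant '[[[0,0,0.0005,0,0,0,0],[0,0,0.0005,0,0,0,0],[0,0,0.0005,0,0,0,0],[0,0,0,0,0,0,0],[0,0,0,0,0,0,0]]]'; done
python3 -m pendant '[[[0,0,0.0005,0,0,0,0],[0,0,0.0005,0,0,0,0],[0,0,0.0005,0,0,0,0],[0,0,0,0,0,0,0],[0,0,0,0,0,0,0]]]'
```

```text
time: 5.25
position: [0.4126, 0.3837, 0.0236]
tool_rot: [0.748, 0.663, 0.0, 0.0]
ft_force: [-0.3, 0.1, 0.6]
grip_width: 0.0001
grip_force: 0.2
time: 5.88
position: [0.413, 0.384, 0.0231]
tool_rot: [0.748, 0.663, 0.001, 0.0]
ft_force: [-0.5, -0.1, 7.4]
grip_width: 0.0004
grip_force: 3.7
```

```bash
python3 -m pendant '[[[0,0,-0.006,0,0,0,0],[0,0,-0.004,0,0,0,0],[0,0,0,0,-6,0,0],[0,0,0,0,-6,0,0],[0,0,0,0,0,0,0]]]'
cat > st.py <<'E'
from h import *
from rig import *
o=get_obs();C=np.array([.4884,.3482]);ux=np.array([.117,.993]);uy=np.array([-.993,.117])
R=Ro.from_quat(o['tool_rot']).as_matrix();d=o['position'][:2]-C
e=o['position']+R@[.0095,0,.011];de=e[:2]-C;f=o['ft_force']
print('t',round(o['time'],2),'TCP',(d@ux*1e3).round(1),(d@uy*1e3).round(1),(o['position'][2]*1e3).round(1),'edge',(de@ux*1e3).round(1),(de@uy*1e3).round(1),(e[2]*1e3).round(1),'F tray',(f[:2]@ux).round(1),(f[:2]@uy).round(1),f[2].round(1),'pitch',np.degrees(np.arcsin(R[2,0])).round(1))
E
python3 st.py
```

```text
time: 6.5
position: [0.4128, 0.3851, 0.0317]
tool_rot: [0.743, 0.661, -0.077, 0.069]
ft_force: [0.5, 1.0, 0.4]
grip_width: 0.0003
grip_force: 0.0
t 6.5 TCP 27.8 79.4 31.7 edge 34.9 79.4 18.9 F tray 1.1 -0.4 0.4 pitch -11.9
```

```bash
python3 -m pendant '[[[-0.0004,0,0.003,0,0,0,0],[0.0002,0,0.002,0,0,0,0],[0.0002,0,0.001,0,0,0,0],[0.0002,0,0.001,0,0,0,0],[0.0002,0,0.001,0,0,0,0]]]'; python3 st.py
python3 -m pendant '[[[0.0001,0,0.0007,0,0,0,0],[0.0001,0,0.0007,0,0,0,0],[0,0,0,0,0,0,0],[0,0,0,0,0,0,0],[0,0,0,0,0,0,0]]]'; python3 st.py
```

```text
time: 7.12
position: [0.4126, 0.3823, 0.0242]
tool_rot: [0.744, 0.66, -0.078, 0.069]
ft_force: [0.6, -0.4, 0.1]
grip_width: 0.0005
grip_force: 0.0
t 7.12 TCP 25.0 79.3 24.2 edge 32.0 79.3 11.4 F tray -0.3 -0.6 0.1 pitch -12.0
time: 7.75
position: [0.4125, 0.3823, 0.0228]
tool_rot: [0.744, 0.66, -0.078, 0.069]
ft_force: [0.1, -0.2, 0.7]
grip_width: 0.0005
grip_force: 0.1
t 7.75 TCP 25.0 79.4 22.8 edge 32.0 79.4 10.0 F tray -0.2 -0.1 0.7 pitch -12.0
```

```bash
python3 -m pendant '[[[0.0001,0,0.0007,0,0,0,0],[0.0001,0,0.0007,0,0,0,0],[0.0001,0,0.0006,0,0,0,0],[0,0,0,0,0,0,0],[0,0,0,0,0,0,0]]]'; python3 st.py
```

```text
time: 8.38
position: [0.4126, 0.3824, 0.0223]
tool_rot: [0.744, 0.66, -0.078, 0.07]
ft_force: [-1.1, 0.1, 10.5]
grip_width: 0.0005
grip_force: 5.1
t 8.38 TCP 25.0 79.3 22.3 edge 32.1 79.3 9.6 F tray -0.1 1.2 10.5 pitch -12.0
```

```bash
python3 -m pendant '[[[-0.002,0,0.0003,0,0,0,0],[-0.002,0,0.0003,0,0,0,0],[-0.002,0,0.0003,0,0,0,0],[-0.002,0,0.0003,0,0,0,0],[0,0,0,0,0,0,0]]]'; python3 st.py
```

```text
time: 9.0
position: [0.4134, 0.3758, 0.0229]
tool_rot: [0.744, 0.66, -0.075, 0.07]
ft_force: [0.4, 2.5, 9.4]
grip_width: 0.0005
grip_force: 4.5
t 9.0 TCP 18.6 77.7 22.9 edge 25.7 77.7 10.2 F tray 2.5 -0.1 9.4 pitch -11.8
```

```bash
python3 -m pendant '[[[-0.002,0,0.0003,0,0,0,0],[-0.002,0,0.0003,0,0,0,0],[-0.002,0,0.0002,0,0,0,0],[-0.002,0,0.0002,0,0,0,0],[0,0,0,0,0,0,0]]]'; python3 st.py
python3 - <<'E'
from h import *
from rig import *
a=camera('scene')['img'][160:280,140:320,::-1];b=camera('side')['img'][170:245,220:345,::-1]
cv2.imwrite('pics/a1.png',np.vstack([cv2.resize(a,(540,300),interpolation=2)[:, :],cv2.resize(b,(540,300),interpolation=2)]))
E
```

```text
time: 9.62
position: [0.4127, 0.3689, 0.0243]
tool_rot: [0.745, 0.66, -0.074, 0.069]
ft_force: [-0.8, 3.7, 12.3]
grip_width: 0.0006
grip_force: 6.7
t 9.62 TCP 11.7 77.6 24.3 edge 18.7 77.5 11.6 F tray 3.6 1.2 12.3 pitch -11.6
```

View pics/a1.png

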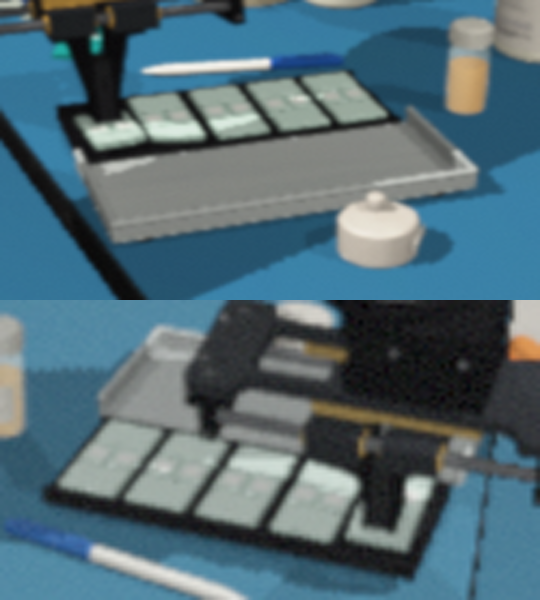

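The finger is at bay 1, and the front of that glass catches the light at (110,135). It isn't clear whether the glass followed the finger, since its rear edge shows at (385,548). I'll check by measurement.

```bash
python3 - <<'E'
from h import *
from rig import *
C=np.array([.4884,.3482]);ux=np.array([.117,.993]);uy=np.array([-.993,.117])
c=camera('side');s=camera('scene')
def W(x,y,z):return np.r_[C+(x*ux+y*uy)/1e3,z/1e3]
im=c['img']
for y in(94,92,68,66,30,40,0):
    print('y',y)
    L=[]
    for x in range(44,8,-2):
        u,v=proj(c,W(x,y,8.5 if y>60 else 13.5))[0];L.append(int(cv2.getRectSubPix(im,(1,1),(float(u),float(v))).mean()))
    print(L)
im=s['img']
print('scene front')
for y in (92,86,80,74,70):
  for z in (13.5,20,26):
    print(y,z,[int(cv2.getRectSubPix(im,(1,1),tuple(map(float,proj(s,W(x,y,z))[0]))).mean()) for x in range(-60,-14,3)])
E
```

```text
y 94
[24, 24, 24, 26, 25, 31, 43, 62, 83, 94, 100, 99, 95, 93, 95, 95, 92, 89]
y 92
[32, 29, 26, 24, 24, 33, 44, 75, 109, 129, 141, 138, 135, 135, 138, 137, 134, 131]
y 68
[30, 29, 29, 26, 27, 31, 48, 78, 106, 130, 148, 159, 162, 154, 138, 112, 85, 68]
y 66
[25, 25, 27, 27, 27, 29, 47, 68, 98, 128, 148, 164, 167, 166, 156, 140, 122, 102]
y 30
[67, 100, 134, 154, 162, 165, 165, 165, 166, 167, 167, 166, 167, 167, 165, 163, 165, 166]
y 40
[62, 91, 125, 145, 157, 163, 165, 166, 167, 167, 166, 166, 166, 166, 166, 165, 162, 161]
y 0
[69, 99, 132, 155, 161, 166, 167, 168, 166, 165, 167, 168, 168, 168, 166, 164, 162, 161]
scene front
92 13.5 [184, 154, 103, 56, 29, 24, 24, 47, 83, 119, 147, 161, 176, 189, 191, 192]
92 20 [34, 23, 23, 38, 75, 120, 152, 175, 192, 204, 210, 211, 214, 213, 204, 179]
92 26 [44, 89, 129, 160, 184, 203, 211, 213, 215, 216, 214, 192, 164, 136, 115, 106]
86 13.5 [185, 159, 109, 52, 25, 16, 19, 35, 75, 117, 151, 177, 202, 211, 212, 212]
86 20 [34, 19, 18, 25, 60, 107, 144, 173, 200, 211, 213, 212, 211, 216, 210, 187]
86 26 [39, 82, 128, 159, 185, 204, 211, 210, 207, 208, 208, 197, 171, 126, 80, 43]
80 13.5 [184, 161, 108, 57, 27, 17, 16, 34, 72, 117, 149, 176, 197, 209, 211, 206]
80 20 [35, 19, 16, 25, 54, 96, 132, 162, 189, 206, 212, 208, 201, 191, 175, 155]
80 26 [31, 68, 111, 143, 175, 203, 212, 212, 208, 204, 198, 182, 153, 117, 77, 46]
74 13.5 [175, 155, 108, 53, 28, 20, 18, 27, 61, 107, 140, 169, 201, 211, 213, 211]
74 20 [36, 23, 19, 23, 51, 100, 137, 164, 191, 207, 211, 210, 208, 214, 218, 206]
74 26 [26, 59, 106, 143, 170, 194, 207, 210, 206, 211, 215, 211, 190, 147, 100, 59]
70 13.5 [176, 154, 105, 58, 29, 20, 18, 26, 56, 106, 141, 166, 190, 207, 210, 207]
70 20 [36, 22, 17, 18, 33, 69, 114, 144, 174, 198, 209, 209, 211, 215, 218, 203]
70 26 [17, 37, 78, 118, 151, 181, 200, 209, 212, 216, 216, 209, 190, 156, 131, 110]
```

The rear edge has moved about 10 mm forward, so the glass does follow. I'll carry on.

```bash
python3 -m pendant '[[[-0.0015,0,0,0,0,0,0],[-0.0015,0,0,0,0,0,0],[-0.0015,0,0,0,0,0,0],[0,0,0,0,0,0,0],[0,0,0,0,0,0,0]]]'; python3 st.py
```

```text
time: 10.45
position: [0.4121, 0.3645, 0.0252]
tool_rot: [0.745, 0.66, -0.074, 0.069]
ft_force: [-1.1, 3.5, 13.0]
grip_width: 0.0005
grip_force: 6.7
t 10.45 TCP 7.3 77.6 25.2 edge 14.3 77.6 12.5 F tray 3.4 1.5 13.0 pitch -11.6
```

```bash
python3 -m pendant '[[[-0.0021,0,-0.0002,0,0,0,0],[-0.0021,0,-0.0002,0,0,0,0],[-0.0021,0,-0.0002,0,0,0,0],[-0.0021,0,-0.0002,0,0,0,0],[0,0,0,0,0,0,0]]]'; python3 st.py
python3 - <<'E'
from h import *
from rig import *
C=np.array([.4884,.3482]);ux=np.array([.117,.993]);uy=np.array([-.993,.117])
c=camera('side')
def W(x,y,z):return np.r_[C+(x*ux+y*uy)/1e3,z/1e3]
im=c['img']
for y,z in((93,8.5),(67,8.5),(93,11),(67,11),(40,13.5)):
    print(y,z,[int(cv2.getRectSubPix(im,(1,1),tuple(map(float,proj(c,W(x,y,z))[0]))).mean()) for x in range(44,0,-2)])
E
```

```text
time: 11.08
position: [0.4103, 0.3547, 0.0266]
tool_rot: [0.744, 0.66, -0.076, 0.07]
ft_force: [0.8, -0.0, 7.2]
grip_width: 0.0003
grip_force: 3.5
t 11.07 TCP -2.7 78.3 26.6 edge 4.4 78.2 13.9 F tray 0.1 -0.8 7.2 pitch -11.9
93 8.5 [28, 26, 23, 23, 25, 26, 26, 22, 18, 22, 25, 25, 24, 27, 31, 47, 70, 93, 109, 117, 121, 123]
67 8.5 [28, 30, 29, 31, 29, 25, 22, 19, 19, 19, 21, 19, 18, 20, 32, 51, 77, 109, 134, 148, 159, 159]
93 11 [24, 23, 25, 25, 25, 23, 18, 19, 24, 26, 25, 27, 31, 44, 66, 89, 113, 127, 130, 132, 129, 128]
67 11 [29, 29, 27, 25, 21, 18, 17, 18, 20, 22, 21, 21, 28, 45, 69, 102, 130, 145, 158, 160, 159, 148]
40 13.5 [62, 93, 125, 141, 147, 149, 148, 147, 147, 147, 149, 154, 159, 163, 163, 163, 160, 159, 159, 160, 160, 160]
```

```bash
python3 -m pendant '[[[-0.0039,0,0.0009,0,0,0,0],[-0.0039,0,0.0009,0,0,0,0],[-0.0039,0,0.0008,0,0,0,0],[-0.0039,0,0.0008,0,0,0,0],[0,0,0,0,0,0,0]]]'; python3 st.py
```

```text
time: 11.75
position: [0.4088, 0.3388, 0.0269]
tool_rot: [0.744, 0.66, -0.076, 0.07]
ft_force: [-0.2, 0.3, 9.8]
grip_width: 0.0006
grip_force: 4.7
t 11.75 TCP -18.7 77.9 26.9 edge -11.6 77.9 14.2 F tray 0.3 0.3 9.8 pitch -11.9
```

```bash
cat > rear.py <<'E'
from h import *
from rig import *
import sys
C=np.array([.4884,.3482]);ux=np.array([.117,.993]);uy=np.array([-.993,.117])
def W(x,y,z):return np.r_[C+(x*ux+y*uy)/1e3,z/1e3]
c=camera('side');im=c['img'];yc=float(sys.argv[1])
for y in (yc+13,yc-13):
  for z in map(float,sys.argv[2:]):
    v=np.array([cv2.getRectSubPix(im,(1,1),tuple(map(float,proj(c,W(x,y,z))[0]))).mean() for x in range(44,-110,-2)])
    print(y,z,v.astype(int).tolist())
E
python3 rear.py 80 13.5; python3 st.py
```

```text
93.0 13.5 [30, 27, 25, 25, 26, 26, 24, 24, 24, 24, 26, 27, 25, 23, 23, 24, 24, 25, 29, 34, 61, 90, 108, 123, 130, 135, 137, 134, 130, 128, 127, 130, 131, 127, 124, 125, 129, 132, 132, 133, 137, 142, 142, 143, 147, 150, 159, 170, 178, 180, 180, 177, 175, 175, 175, 176, 176, 176, 171, 166, 154, 136, 122, 104, 91, 87, 90, 94, 98, 100, 100, 100, 98, 102, 106, 108, 109]
67.0 13.5 [32, 29, 28, 28, 29, 28, 25, 22, 21, 22, 20, 20, 22, 25, 25, 25, 26, 29, 32, 44, 58, 86, 118, 138, 152, 162, 165, 165, 153, 137, 125, 111, 97, 84, 69, 53, 38, 37, 34, 28, 26, 26, 28, 30, 32, 33, 30, 27, 28, 29, 28, 24, 24, 27, 28, 30, 33, 34, 33, 32, 32, 34, 37, 36, 35, 36, 38, 40, 39, 38, 39, 40, 40, 40, 41, 44, 49]
t 11.8 TCP -18.7 77.9 26.9 edge -11.6 77.9 14.2 F tray 0.8 0.1 9.1 pitch -11.9
```

```bash
python3 -m pendant '[[[-0.003,0,0.0004,0,0,0,0],[-0.003,0,0.0004,0,0,0,0],[-0.003,0,0.0004,0,0,0,0],[-0.003,0,0.0004,0,0,0,0],[0,0,0,0,0,0,0]]]'; python3 st.py
python3 -m pendant '[[[-0.003,0,0.0004,0,0,0,0],[-0.003,0,0.0004,0,0,0,0],[-0.003,0,0.0003,0,0,0,0],[0,0,0,0,0,0,0],[0,0,0,0,0,0,0]]]'; python3 st.py;python3 rear.py 80 13.5
```

```text
time: 12.42
position: [0.4071, 0.3267, 0.0274]
tool_rot: [0.744, 0.66, -0.076, 0.07]
ft_force: [0.1, 0.4, 7.5]
grip_width: 0.0003
grip_force: 3.7
t 12.43 TCP -30.9 78.2 27.4 edge -23.8 78.2 14.7 F tray 0.4 -0.0 7.5 pitch -11.9
time: 13.05
position: [0.4066, 0.3186, 0.0286]
tool_rot: [0.744, 0.66, -0.075, 0.07]
ft_force: [0.0, 3.1, 9.2]
grip_width: 0.0007
grip_force: 5.0
t 13.05 TCP -38.9 77.8 28.6 edge -31.9 77.7 15.8 F tray 3.0 0.3 9.2 pitch -11.8
93.0 13.5 [31, 30, 24, 22, 24, 27, 29, 29, 27, 24, 24, 25, 26, 27, 27, 28, 27, 26, 24, 21, 23, 26, 24, 21, 22, 23, 24, 24, 27, 32, 45, 68, 89, 105, 118, 121, 124, 126, 125, 124, 123, 124, 128, 134, 137, 140, 140, 139, 139, 142, 143, 144, 145, 146, 147, 146, 144, 142, 144, 146, 151, 159, 166, 167, 168, 162, 156, 151, 148, 145, 143, 140, 138, 129, 121, 114, 110]
67.0 13.5 [33, 29, 28, 28, 28, 32, 32, 30, 29, 27, 26, 26, 26, 24, 23, 23, 24, 24, 22, 22, 21, 23, 25, 25, 23, 21, 22, 24, 27, 30, 42, 57, 86, 114, 135, 151, 162, 165, 165, 154, 138, 123, 105, 87, 72, 57, 43, 39, 36, 35, 33, 28, 27, 29, 31, 31, 32, 31, 32, 31, 32, 34, 35, 34, 33, 31, 28, 25, 28, 29, 29, 27, 25, 29, 32, 34, 37]
```

```bash
python3 -m pendant '[[[-0.003,0,0.0001,0,0,0,0],[-0.003,0,0,0,0,0,0],[-0.003,0,0,0,0,0,0],[-0.003,0,0,0,0,0,0],[0,0,0,0,0,0,0]]]'; python3 st.py
python3 -m pendant '[[[-0.003,0,0.0003,0,0,0,0],[-0.003,0,0.0006,0,0,0,0],[-0.003,0,0.0006,0,0,0,0],[0,0,0,0,0,0,0],[0,0,0,0,0,0,0]]]'; python3 st.py;python3 rear.py 80 13.5
```

```text
time: 13.72
position: [0.4037, 0.3054, 0.03]
tool_rot: [0.744, 0.66, -0.078, 0.07]
ft_force: [-0.1, 0.4, 5.6]
grip_width: 0.0003
grip_force: 3.4
t 13.72 TCP -52.4 79.1 30.0 edge -45.4 79.0 17.3 F tray 0.4 0.1 5.6 pitch -12.0
time: 14.35
position: [0.4019, 0.2962, 0.0295]
tool_rot: [0.744, 0.66, -0.078, 0.069]
ft_force: [0.4, 0.0, 0.2]
grip_width: 0.0008
grip_force: 0.0
t 14.35 TCP -61.8 79.8 29.5 edge -54.8 79.7 16.8 F tray 0.1 -0.4 0.2 pitch -12.0
93.0 13.5 [34, 34, 33, 33, 32, 30, 28, 27, 25, 25, 25, 25, 26, 28, 29, 32, 32, 34, 36, 37, 39, 42, 33, 29, 29, 28, 29, 31, 28, 24, 23, 25, 26, 24, 20, 19, 18, 20, 23, 29, 39, 57, 87, 116, 129, 142, 146, 147, 147, 145, 144, 143, 144, 145, 147, 151, 153, 155, 158, 160, 163, 167, 172, 173, 172, 170, 165, 162, 158, 155, 154, 157, 158, 159, 160, 160, 159]
67.0 13.5 [30, 30, 33, 32, 31, 30, 31, 35, 38, 33, 30, 29, 27, 26, 27, 32, 36, 37, 35, 32, 30, 28, 25, 24, 24, 24, 25, 26, 26, 27, 27, 25, 23, 23, 23, 21, 19, 24, 26, 32, 39, 59, 84, 106, 124, 141, 150, 158, 161, 162, 162, 160, 151, 141, 129, 119, 111, 100, 88, 74, 63, 52, 46, 42, 38, 34, 32, 31, 29, 30, 31, 33, 35, 34, 32, 30, 29]
```

```bash
python3 -m pendant '[[[0.0003,0,0.0015,0,0,0,0],[-0.003,0,0.0007,0,0,0,0],[-0.003,0,0.0007,0,0,0,0],[-0.003,0,0.0007,0,0,0,0],[0,0,0,0,0,0,0]]]'; python3 st.py
python3 rear.py 80 17.5
```

```text
time: 15.02
position: [0.4009, 0.2867, 0.0281]
tool_rot: [0.744, 0.66, -0.078, 0.069]
ft_force: [-0.2, 1.4, -0.3]
grip_width: 0.0003
grip_force: 0.0
t 15.03 TCP -71.3 79.7 28.1 edge -64.3 79.7 15.4 F tray 1.3 0.4 -0.3 pitch -12.0
93.0 17.5 [23, 26, 29, 33, 34, 30, 25, 25, 27, 26, 25, 29, 32, 31, 30, 30, 33, 33, 33, 32, 33, 34, 35, 35, 32, 29, 27, 25, 23, 23, 23, 24, 21, 18, 19, 18, 24, 38, 59, 88, 115, 131, 144, 147, 148, 148, 145, 144, 143, 143, 143, 143, 144, 144, 143, 143, 145, 147, 150, 153, 157, 161, 164, 166, 166, 162, 158, 160, 163, 164, 163, 163, 162, 161, 161, 161, 160]
67.0 17.5 [30, 32, 34, 36, 33, 31, 33, 35, 33, 30, 30, 30, 30, 30, 33, 36, 35, 33, 33, 31, 29, 29, 29, 28, 25, 21, 20, 23, 24, 22, 23, 23, 24, 25, 25, 26, 31, 36, 60, 85, 107, 125, 140, 148, 156, 158, 161, 161, 160, 160, 160, 160, 159, 158, 156, 154, 147, 138, 129, 119, 109, 98, 85, 74, 64, 54, 44, 40, 38, 35, 32, 29, 31, 33, 32, 30, 29]
```

```bash
python3 -m pendant '[[[-0.0008,0,-0.0039,0,0,0,0],[0.0083,0,-0.0018,0,0,0,0],[0.0083,0,-0.0018,0,0,0,0],[0.0004,0,0.0018,0,0,0,0],[0,0,0,0,0,0,0]]]'; python3 st.py
python3 -m pendant '[[[0.0002,0,0.001,0,0,0,0],[0.0002,0,0.001,0,0,0,0],[0,0,0,0,0,0,0],[0,0,0,0,0,0,0],[0,0,0,0,0,0,0]]]'; python3 st.py
```

```text
time: 15.7
position: [0.4027, 0.304, 0.03]
tool_rot: [0.744, 0.66, -0.079, 0.069]
ft_force: [-0.3, -0.6, 0.8]
grip_width: 0.0007
grip_force: 0.0
t 15.7 TCP -53.9 79.9 30.0 edge -46.9 79.9 17.3 F tray -0.6 0.2 0.8 pitch -12.0
time: 16.32
position: [0.403, 0.304, 0.0283]
tool_rot: [0.744, 0.66, -0.078, 0.069]
ft_force: [0.4, -0.3, -0.3]
grip_width: 0.0004
grip_force: 0.0
t 16.32 TCP -53.9 79.6 28.3 edge -46.9 79.6 15.6 F tray -0.3 -0.4 -0.3 pitch -12.0
```

```bash
python3 - <<'E'
from h import *
from rig import *
a=camera('scene')['img'][180:260,150:250,::-1];b=camera('side')['img'][170:245,260:345,::-1]
cv2.imwrite('pics/a2.png',np.hstack([cv2.resize(a,(400,320),interpolation=2),cv2.resize(b,(360,320),interpolation=2)]))
E
```

```text
(no output)
```

View pics/a2.png

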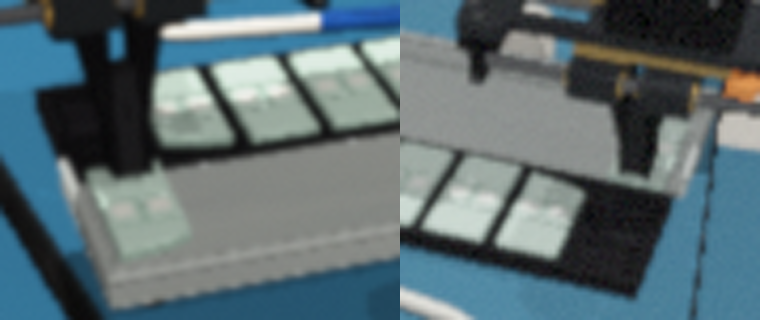

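The left glass now lies in the pan, with its corners at about (85,175), (190,240) and (120,260) in the scene crop. I'll measure where it is.

```bash
python3 - <<'E'
from h import *
_,d=pickle.load(open('s0.pkl','rb'));sc=d['scene']
C=np.array([.4884,.3482]);ux=np.array([.117,.993]);uy=np.array([-.993,.117])
X=cast(sc,[(171.2,223.7),(190,221),(180,245),(197.5,240)],.0145)[:,:2]-C
print((X@ux*1e3).round(1),(X@uy*1e3).round(1))
# pan far wall outer/inner top corner pts, z=21
Y=cast(sc,[(150+115/4,180+278/4),(150+110/4,180+305/4)],.021)[:,:2]-C;print((Y@ux*1e3).round(1))
E
python3 st.py
```

```text
[ -51.2  -52.5 -123.8 -118.2] [98.  64.1 99.  67.8]
[-145.8 -163.8]
t 16.43 TCP -53.9 79.6 28.3 edge -46.9 79.6 15.6 F tray -0.0 0.0 0.5 pitch -12.0
```

```bash
python3 -m pendant '[[[-0.0004,0,-0.002,0,0,0,0],[-0.0078,0,0.0017,0,0,0,0],[-0.0078,0,0.0017,0,0,0,0],[0.0004,0,0.002,0,0,0,0],[0,0,0,0,0,0,0]]]'; python3 st.py
python3 -m pendant '[[[0.0002,0,0.001,0,0,0,0],[0.0001,0,0.0005,0,0,0,0],[0.0001,0,0.0005,0,0,0,0],[0.0001,0,0.0005,0,0,0,0],[0,0,0,0,0,0,0]]]'; python3 st.py
```

```text
time: 17.05
position: [0.4011, 0.2879, 0.028]
tool_rot: [0.744, 0.66, -0.078, 0.069]
ft_force: [0.2, -0.9, -0.5]
grip_width: 0.0008
grip_force: 0.0
t 17.05 TCP -70.1 79.6 28.0 edge -63.0 79.6 15.3 F tray -0.9 -0.3 -0.5 pitch -12.0
time: 17.68
position: [0.4013, 0.2882, 0.0272]
tool_rot: [0.744, 0.66, -0.078, 0.07]
ft_force: [-1.1, -0.3, 12.8]
grip_width: 0.0004
grip_force: 6.2
t 17.68 TCP -69.8 79.5 27.2 edge -62.8 79.4 14.4 F tray -0.4 1.0 12.8 pitch -12.0
```

Contact is at z = 14.4 mm with 13 N, so the glass is flat on the pan floor. I'll slide it 10 mm further in, then lift.

```bash
python3 -m pendant '[[[-0.0025,0,0.0005,0,0,0,0],[-0.0025,0,0.0005,0,0,0,0],[-0.0025,0,0.0005,0,0,0,0],[-0.0025,0,0.0005,0,0,0,0],[0,0,0,0,0,0,0]]]'; python3 st.py
python3 -m pendant '[[[-0.0006,0,-0.003,0,0,0,0],[-0.002,0,-0.01,0,0,0,0],[-0.004,0,-0.02,0,0,0,0],[0,0,0,0,0,0,0],[0,0,0,0,0,0,0]]]'; python3 st.py
python3 - <<'E'
from h import *
from rig import *
C=np.array([.4884,.3482]);ux=np.array([.117,.993]);uy=np.array([-.993,.117])
o=get_obs();P=o['position']
# target: TCP at tray (26.5,39.5), stay at this height then descend; shift in tray axes
d=P[:2]-C;print('to go: X',26.5-d@ux*1e3,'Y',40-d@uy*1e3,'z',P[2])
R=Ro.from_quat(o['tool_rot']).as_matrix();w=np.r_[(26.5e-3-d@ux)*ux+(40e-3-d@uy)*uy,0];print('tool',R.T@w)
E
```

```text
time: 18.3
position: [0.4016, 0.2789, 0.0272]
tool_rot: [0.744, 0.66, -0.076, 0.07]
ft_force: [0.7, 1.2, 9.7]
grip_width: 0.0008
grip_force: 5.1
t 18.3 TCP -78.9 78.1 27.2 edge -71.9 78.0 14.5 F tray 1.3 -0.6 9.7 pitch -11.9
time: 18.92
position: [0.3997, 0.2783, 0.0592]
tool_rot: [0.744, 0.66, -0.078, 0.069]
ft_force: [-0.1, 0.6, 0.3]
grip_width: 0.0006
grip_force: 0.0
t 18.93 TCP -79.8 79.9 59.2 edge -72.8 79.9 46.5 F tray 0.6 0.2 0.3 pitch -12.0
to go: X 106.31582765542713 Y -39.895564767714305 z 0.05920048512730727
tool [ 0.10407947  0.03960199 -0.02214677]
```

```bash
python3 -m pendant '[[[0.0347,0.0132,-0.0074,0,0,0,0],[0.0347,0.0132,-0.0074,0,0,0,0],[0.0347,0.0132,-0.0074,0,0,0,0],[0,0,0,0,0,0,0],[0,0,0,0,0,0,0]]]' >/dev/null; python3 st.py
python3 -m pendant '[[[0.0029,0,0.0137,0,0,0,0],[0.0029,0,0.0137,0,0,0,0],[0,0,0,0,0,0,0],[0,0,0,0,0,0,0],[0,0,0,0,0,0,0]]]' >/dev/null; python3 st.py
python3 - <<'E'
from h import *
from rig import *
a=camera('scene')['img'][180:260,150:250,::-1];o=get_obs();c=camera('wrist');b=c['img'][::,:,::-1][180:330,150:400]
cv2.imwrite('pics/a3.png',np.hstack([cv2.resize(a,(375,300),interpolation=2),cv2.resize(b,(425,300),interpolation=2)]))
E
```

```text
t 19.55 TCP 25.5 41.0 58.4 edge 32.4 41.0 45.6 F tray 1.2 1.2 -0.0 pitch -12.1
t 20.18 TCP 26.8 39.5 31.8 edge 33.8 39.5 19.1 F tray -0.1 -0.3 -0.4 pitch -12.0
```

View pics/a3.png

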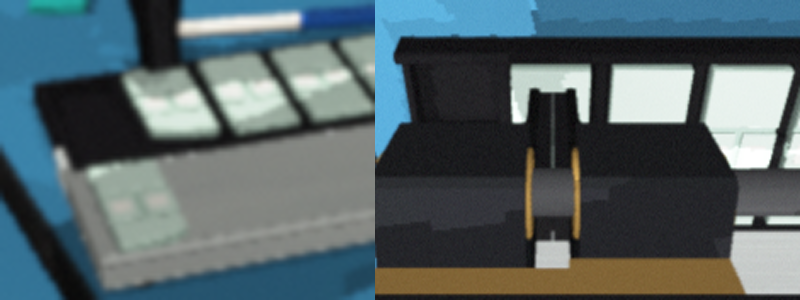

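Glass 1 lies flat in the pan, at (90-185, 165-250) in the left crop. The finger is centred over the rear of the bay 2 glass, at (552,95) in the right crop. I'll repeat the same steps there.

```bash
python3 -m pendant '[[[0.001,0,0.0049,0,0,0,0],[0.0004,0,0.002,0,0,0,0],[0.0002,0,0.001,0,0,0,0],[0.0002,0,0.001,0,0,0,0],[0.0002,0,0.0007,0,0,0,0]]]'>/dev/null; python3 st.py
python3 -m pendant '[[[0.0001,0,0.0006,0,0,0,0],[0.0001,0,0.0005,0,0,0,0],[0,0,0,0,0,0,0],[0,0,0,0,0,0,0],[0,0,0,0,0,0,0]]]'>/dev/null; python3 st.py
```

```text
t 20.9 TCP 26.5 39.8 22.2 edge 33.5 39.8 9.4 F tray -0.3 1.0 6.6 pitch -12.0
t 21.52 TCP 26.7 39.4 22.1 edge 33.7 39.4 9.4 F tray -1.0 1.7 8.0 pitch -12.0
```

```bash
python3 -m pendant '[[[-0.002,0,0.0004,0,0,0,0],[-0.002,0,0.0004,0,0,0,0],[-0.002,0,0.0003,0,0,0,0],[-0.002,0,0.0003,0,0,0,0],[0,0,0,0,0,0,0]]]'>/dev/null; python3 st.py
python3 -m pendant '[[[-0.002,0,0.0003,0,0,0,0],[-0.002,0,0.0003,0,0,0,0],[-0.002,0,0.0003,0,0,0,0],[-0.002,0,0.0002,0,0,0,0],[0,0,0,0,0,0,0]]]'>/dev/null; python3 st.py; python3 rear.py 40 8.5
```

```text
t 22.15 TCP 20.1 38.1 22.6 edge 27.2 38.0 9.9 F tray 1.9 0.5 7.9 pitch -11.8
t 22.77 TCP 13.2 38.0 23.9 edge 20.3 37.9 11.2 F tray 3.5 2.0 11.6 pitch -11.7
53.0 8.5 [30, 29, 19, 15, 20, 32, 47, 69, 97, 117, 122, 123, 122, 124, 120, 119, 117, 118, 117, 115, 114, 114, 114, 111, 108, 107, 106, 104, 101, 96, 91, 92, 94, 99, 105, 109, 111, 110, 101, 91, 86, 87, 87, 88, 90, 105, 131, 143, 150, 152, 147, 143, 128, 112, 101, 94, 89, 89, 89, 91, 97, 105, 119, 133, 139, 142, 145, 145, 144, 139, 133, 127, 119, 110, 98, 85, 70]
27.0 8.5 [27, 30, 30, 27, 27, 35, 52, 84, 117, 140, 156, 159, 160, 145, 124, 102, 76, 57, 49, 41, 36, 31, 29, 27, 29, 29, 32, 35, 36, 36, 32, 29, 31, 31, 28, 29, 30, 29, 26, 23, 24, 23, 23, 25, 29, 33, 37, 38, 38, 38, 38, 38, 38, 38, 41, 43, 46, 48, 51, 53, 54, 55, 55, 54, 51, 48, 44, 46, 48, 56, 69, 83, 90, 97, 99, 90, 78]
```

```bash
python3 -m pendant '[[[-0.002,0,0,0,0,0,0],[-0.002,0,0,0,0,0,0],[-0.002,0,0,0,0,0,0],[0,0,0,0,0,0,0],[0,0,0,0,0,0,0]]]'>/dev/null; python3 st.py
python3 -m pendant '[[[-0.0021,0,-0.0002,0,0,0,0],[-0.0021,0,-0.0002,0,0,0,0],[-0.0021,0,-0.0002,0,0,0,0],[-0.0021,0,-0.0002,0,0,0,0],[0,0,0,0,0,0,0]]]'>/dev/null; python3 st.py; python3 rear.py 40 8.5 11
```

```text
t 23.45 TCP 7.3 38.0 25.2 edge 14.4 37.9 12.5 F tray 4.0 0.9 11.2 pitch -11.7
t 24.07 TCP -2.4 38.5 26.6 edge 4.6 38.5 13.9 F tray 2.2 -0.6 7.0 pitch -11.9
53.0 8.5 [27, 29, 30, 29, 27, 24, 21, 21, 22, 23, 24, 22, 21, 24, 30, 36, 55, 76, 95, 108, 113, 117, 118, 114, 111, 110, 111, 112, 111, 112, 115, 113, 109, 106, 106, 109, 117, 123, 121, 120, 128, 136, 138, 137, 138, 141, 150, 158, 167, 174, 175, 176, 172, 166, 160, 155, 152, 149, 147, 145, 145, 143, 134, 125, 115, 105, 95, 91, 89, 88, 88, 90, 101, 114, 126, 136, 144]
53.0 11.0 [29, 29, 27, 25, 21, 19, 23, 24, 26, 26, 20, 19, 27, 35, 54, 73, 97, 121, 126, 129, 129, 129, 128, 124, 123, 125, 130, 128, 129, 127, 127, 125, 123, 125, 131, 140, 139, 137, 143, 153, 161, 160, 159, 159, 162, 166, 172, 179, 181, 181, 179, 175, 168, 161, 155, 150, 148, 145, 145, 142, 134, 125, 115, 104, 96, 93, 90, 89, 89, 91, 101, 112, 124, 135, 144, 144, 144]
27.0 8.5 [29, 26, 26, 25, 22, 20, 23, 26, 27, 25, 22, 24, 28, 30, 31, 43, 59, 86, 114, 133, 149, 157, 149, 134, 110, 80, 69, 56, 44, 33, 30, 29, 26, 27, 32, 31, 31, 32, 33, 32, 31, 31, 31, 30, 30, 28, 23, 24, 27, 28, 27, 25, 24, 23, 26, 31, 34, 36, 36, 36, 36, 36, 36, 38, 39, 39, 37, 40, 43, 45, 49, 52, 53, 53, 53, 49, 46]
27.0 11.0 [25, 28, 27, 24, 21, 25, 28, 26, 23, 23, 25, 28, 30, 38, 51, 78, 110, 134, 149, 159, 155, 147, 127, 102, 86, 71, 60, 49, 39, 31, 29, 28, 30, 29, 28, 29, 32, 32, 31, 31, 31, 30, 31, 33, 30, 28, 29, 30, 30, 29, 26, 26, 28, 32, 35, 36, 37, 37, 37, 37, 36, 36, 38, 38, 38, 42, 44, 47, 50, 53, 53, 53, 52, 50, 46, 42, 39]
```

It is behaving exactly as the first one did, so I'll continue with the same profile.

```bash
python3 -m pendant '[[[-0.0039,0,0.0009,0,0,0,0],[-0.0039,0,0.0009,0,0,0,0],[-0.0039,0,0.0008,0,0,0,0],[-0.0039,0,0.0008,0,0,0,0],[0,0,0,0,0,0,0]]]'>/dev/null; python3 st.py
python3 -m pendant '[[[-0.003,0,0.0004,0,0,0,0],[-0.003,0,0.0004,0,0,0,0],[-0.003,0,0.0004,0,0,0,0],[-0.003,0,0.0004,0,0,0,0],[0,0,0,0,0,0,0]]]'>/dev/null; python3 st.py
python3 -m pendant '[[[-0.003,0,0.0004,0,0,0,0],[-0.003,0,0.0004,0,0,0,0],[-0.003,0,0.0003,0,0,0,0],[0,0,0,0,0,0,0],[0,0,0,0,0,0,0]]]'>/dev/null; python3 st.py;python3 rear.py 40 13.5 | cut -c1-230
```

```text
t 24.75 TCP -18.6 38.3 26.8 edge -11.5 38.2 14.1 F tray -0.0 -0.4 8.5 pitch -11.9
t 25.38 TCP -30.8 38.6 27.3 edge -23.8 38.6 14.5 F tray 0.2 -0.2 6.5 pitch -11.9
t 26.0 TCP -38.8 38.2 28.5 edge -31.7 38.1 15.8 F tray 2.3 0.4 9.2 pitch -11.8
53.0 13.5 [33, 31, 31, 31, 34, 35, 31, 28, 27, 28, 26, 21, 22, 23, 25, 25, 24, 25, 26, 26, 27, 27, 25, 24, 21, 24, 26, 23, 20, 23, 29, 41, 65, 87, 105, 122, 125, 127, 126, 125, 123, 126, 133, 137, 141, 147, 151, 156, 159, 159, 158
27.0 13.5 [33, 33, 32, 29, 24, 25, 25, 26, 30, 29, 27, 26, 24, 26, 27, 26, 25, 26, 24, 23, 24, 24, 23, 20, 22, 27, 28, 27, 29, 30, 29, 44, 63, 87, 113, 135, 150, 162, 158, 148, 133, 115, 95, 81, 67, 53, 40, 35, 33, 32, 32, 32, 34,
```

```bash
python3 -m pendant '[[[-0.003,0,0.0001,0,0,0,0],[-0.003,0,0,0,0,0,0],[-0.003,0,0,0,0,0,0],[-0.003,0,0,0,0,0,0],[0,0,0,0,0,0,0]]]'>/dev/null; python3 st.py
python3 -m pendant '[[[-0.003,0,0.0005,0,0,0,0],[-0.003,0,0.0007,0,0,0,0],[-0.003,0,0.0007,0,0,0,0],[0,0,0,0,0,0,0],[0,0,0,0,0,0,0]]]'>/dev/null; python3 st.py;python3 rear.py 40 13.5 | cut -c1-330
```

```text
t 26.68 TCP -52.2 39.3 30.0 edge -45.1 39.2 17.3 F tray 0.9 0.4 6.8 pitch -12.0
t 27.3 TCP -61.7 40.2 29.0 edge -54.7 40.2 16.3 F tray -0.8 0.3 0.4 pitch -12.0
53.0 13.5 [33, 35, 34, 31, 30, 29, 27, 23, 26, 30, 29, 27, 25, 24, 26, 28, 30, 33, 32, 31, 31, 31, 30, 27, 24, 24, 24, 25, 25, 27, 29, 29, 26, 25, 23, 20, 20, 21, 24, 31, 41, 60, 82, 106, 128, 140, 143, 145, 144, 142, 144, 144, 144, 144, 144, 146, 147, 148, 152, 155, 155, 155, 155, 157, 158, 158, 158, 157, 155, 155, 155, 155, 15
27.0 13.5 [31, 32, 32, 31, 32, 32, 31, 29, 27, 29, 30, 29, 29, 27, 26, 30, 32, 32, 33, 35, 32, 30, 28, 28, 30, 27, 25, 26, 28, 29, 29, 26, 25, 25, 25, 25, 25, 24, 27, 30, 40, 57, 78, 105, 131, 145, 155, 161, 162, 162, 161, 159, 149, 136, 122, 111, 98, 82, 68, 54, 40, 35, 32, 32, 33, 30, 29, 29, 32, 35, 37, 34, 33, 32, 34, 36, 35
```

```bash
python3 -m pendant '[[[-0.0072,0,0.0009,0,0,0,0],[0.0003,0,0.0015,0,0,0,0],[0.0002,0,0.0012,0,0,0,0],[0.0001,0,0.0007,0,0,0,0],[0,0,0,0,0,0,0]]]'>/dev/null; python3 st.py
```

```text
t 27.98 TCP -69.1 40.1 27.3 edge -62.1 40.1 14.6 F tray -0.1 0.8 7.7 pitch -12.0
```

```bash
python3 -m pendant '[[[-0.0025,0,0.0006,0,0,0,0],[-0.0025,0,0.0006,0,0,0,0],[-0.0025,0,0.0005,0,0,0,0],[-0.0025,0,0.0005,0,0,0,0],[0,0,0,0,0,0,0]]]'>/dev/null; python3 st.py
python3 -m pendant '[[[-0.0006,0,-0.003,0,0,0,0],[-0.002,0,-0.01,0,0,0,0],[-0.005,0,-0.025,0,0,0,0],[-0.009,0,-0.044,0,6,0,0],[-0.006,0,-0.055,0,6,0,0]]]'>/dev/null; python3 st.py
python3 -m pendant '[[[-0.03,0,-0.05,0,0,0,0],[-0.03,0,-0.03,0,0,0,0],[0,0,0,0,0,0,0],[0,0,0,0,0,0,0],[0,0,0,0,0,0,0]]]'>/dev/null; python3 st.py
python3 - <<'E'
from h import *
from rig import *
o=get_obs();c=camera('wrist');pickle.dump((o,c),open('w9.pkl','wb'));cv2.imwrite('pics/w9.png',cv2.resize(c['img'][:,:,::-1],(800,600)))
E
```

```text
t 28.6 TCP -78.6 39.0 27.3 edge -71.5 38.9 14.6 F tray -1.4 -0.7 6.5 pitch -11.9
t 29.23 TCP -78.4 40.8 166.2 edge -68.9 40.9 155.2 F tray 0.4 -0.5 0.9 pitch 0.1
t 29.85 TCP -138.1 41.1 244.0 edge -128.6 41.1 233.0 F tray -1.0 0.2 0.3 pitch -0.0
```

View pics/w9.png

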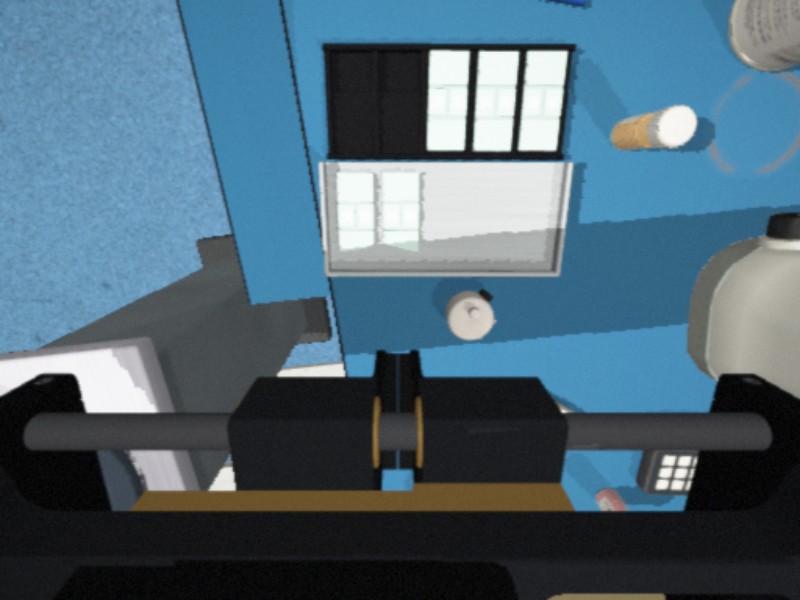

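Both broken glasses, at (355,210) and (402,210), lie flat in the pan. Their rear edges are at row 170 and the pan's open edge is at row 161, about 8 mm apart, so their origins sit near pan x ≈ +4 mm. The three whole chambers, the tube and the counter have not moved.

```bash
python3 -c "from rig import hand_in;print(hand_in())"
```

```text
the job is handed in; nothing more can be done
None
```

I culled both broken chambers (the two bays nearest the robot) into the discard pan and handed the job in; the last picture shows both in the pan and the three whole ones still in their bays, but no verdict was returned.

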